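Pack the display lantern

ROBOT

A 7-joint arm with a two-finger parallel gripper is mounted at the origin on the work surface. World frame = base frame: x ahead of the robot, y to its left, z up, the work surface at z = 0. Lengths are in mm, angles in rad, forces in N, time in s.
With the tool pointing down it reaches from about 400 to 900 mm from the base axis. Payload 5.5 kg.
Tool frame: the origin (TCP) lies on the centre line of the jaws, within the pads' length; the fingertips stand bot.nose_length ahead of it and the grasp point (between the pads) lies 5 mm behind it (bot.nose_length is the distance from the TCP to the fingertips, in mm); z points along the fingers, y is the line along which they close (so a half turn about z gives the same grasp; the last joint's range is limited). The gripper opens to 92 mm and grips with 3 to 60 N. Pads are 19 mm wide; open, the fingers measure 130 mm over their backs; the gripper's body (75 mm by 190 mm) begins 47 mm behind the grasp point.
Start: joints at [-0.967, 0.501, -0.427, 1.55, 0.221, 1.138, -0.21], TCP at [217.22, 612.63, 240.729] pointing down, gripper open.
Joint ranges: [-2.88, 2.88], [-0.31, 2.03], [-1.54, 1.56], [0.2, 2.42], [-1.41, 4.55], [0.19, 2.02], [-2.57, 2.57]. Speed limits (rad/s): [2.57, 2.57, 3.14, 3.14, 3.14, 3.14, 3.14].

INTERFACE

Orientations are given as a unit quaternion [x, y, z, w].
In Python, from bench import bot gives the robot as it stands. The module is installed in compiled form; this text tells all that it offers. Calls block until the motion is done:
- bot.move_ptp(position, orientation): joint-space move of the TCP to a pose.
- bot.line_to(position, velocity=150, attitude=None, force_limit=None): straight line of the TCP; attitude=None keeps the orientation; velocity is the mean speed in mm/s. With force_limit (N) it stops when the force on the tool has changed by that much, and returns True; else False.
- bot.move_j(angles): joint-space move.
- bot.move_gripper(opening): opening from 0.0 (shut) to 1.0 (fully open); the grip force is fixed at half the most; returns when the fingers have stopped.
- bot.sleep(seconds).
- bot.solve_ik(position, orientation): joint angles nearest the present ones, or None.
- bot.read_state(): the state.
- bot.snapshot(name): name is "scene" or "side" or "wrist"; returns a dict with "pixels" (480x640x3 uint8, blue, green, red), "intrinsics" (3x3 intrinsics, pixels), "k1" (the pictures are not rectified: a ray, as slopes to the right and down, at radius r is drawn at 1 + k1 r^2 times it, then the intrinsics apply), "xyz" and "rotation" of the camera in the world; the wrist camera has in their place "tool_from_camera" (4x4, takes a point from camera to tool coordinates, whose origin is the TCP and whose axes are the flange's). Camera axes: x right, y up, looking along -z (the intrinsics and any distortion apply to the point x, -y, -z); pixel columns grow to the right and rows downward; lengths in mm; the calibration is good to about 2 mm. A picture is of the moment at which its call begins: read the wrist's pose just before it. There is no depth.
A pose or a line that the arm cannot do raises bot.PlanningError and nothing moves.
- bot.finish_job(): hands the job in; it is judged then, once.
The state is a dict: "time": time; "joints": joint angles; "joint_vel": joint speeds; "effort": joint torques, N m; "tool_pos": TCP position; "tcp_rot": TCP orientation; "contact_force": force on the tool from outside, world axes, zero at the start; "moment": the same for the moment, N m; "width": opening from 0.0 (shut) to 1.0 (fully open); "grasp_force": force on a finger pad.
Only numpy, scipy, OpenCV 4.12 (cv2) and the standard library are available. Lean on these libraries where they do the work, as an engineer would, in place of code of your own. Each camera call takes 0.05 s, during which the arm holds its last target. There are 200 camera calls.

TASK

The camping lantern on the display stand has been sold: take it down and stand it upright on the bare counter beside the stand (within 35 cm of it), and there lay its carrying handle all the way down against its side. Then pick it up again by its cap and put it upright in the larger open carton, fully down on the bottom with the handle still folded, and let go. Do not drop it or knock it over, and leave the other goods on the counter where they are.

Things in the scene. Friction and masses are not known exactly. Their poses are not given: they have to be found in the camera images.
- lantern: Child's camping lantern, grey plastic, about 0.45 kg (varies), 150 mm tall without its handle. Origin: centre of its underside; z up. From below: base 84 mm diameter to height 22; clear globe 72 mm to 92; collar 84 mm, with handle pivots at +y and -y standing out to 50 mm from the axis at height 102; cone from 112 to 122; round cap 54 mm diameter to the top. Starts on the stand, handle roughly up.
- cap (a point): Middle of the lantern's cap, on its axis, 136 mm above its underside: hold here when the handle is folded (upright cylinder, 54 mm diameter, heights 122 to 149). Axes as the lantern's. With the handle folded the lantern reaches 56 mm from its axis on the handle's side (lantern +x or -x), 42 mm on the opposite side and 50 mm along y either way, so it is 7 mm off centre.
- bail (a joint): Angle of the lantern's carrying handle (rad) about its pivots: 0 upright, positive leaning to the lantern's +x, negative to -x; swings over to a stop at +2.60 or -2.60, folded against the side (either will do). A 6 mm wire loop, 100 mm wide at the pivots. Slight friction (0.015 N m) holds it within about 0.4 rad of upright; farther over it falls by itself.
- bail_grip (a point): Middle of the handle's black grip, a round sleeve 14 mm thick and 50 mm long, parallel to the lantern's y axis, 95 mm from the pivot line: with the handle upright, 197 mm above the lantern's underside and 47 mm above its cap.
- stand: Round turned-wood display stand, fixed. Origin: centre of its underside. Foot 124 mm diameter; round top 112 mm diameter with its surface 70 mm above the counter and a low rim, 6 mm thick, standing 5 mm above that surface. The lantern starts on it.
- carton: The lantern's carton: open-topped square box of plain card, fixed, the larger of the two open ones. Origin: centre of its underside; x and y along its sides. Outside 134 by 134 mm, 78 mm high; inside 126 by 126 mm, walls 4 mm, bottom 6 mm thick. It is too narrow to fold the lantern's handle inside it.
- small_carton: Bystander: smaller open carton, 100 by 100 mm outside, 55 mm high, with a packet in it; too small for the lantern. Origin: centre of its underside.
- carton_lid: Bystander: the carton's deep lid lying closed side up, 144 by 144 mm, 86 mm high. Origin: centre of its underside.
- fire_engine: Bystander: toy fire engine, 150 by 58 by 70 mm. Origin: centre of its underside, long along x.
- toy_locomotive: Bystander: wooden toy locomotive, 120 by 62 by 88 mm. Origin: centre of its underside, long along x.
- ribbon_spool: Bystander: flat spool of ribbon, 72 mm diameter, 32 mm high. Origin: centre of its underside.
- tape_dispenser: Bystander: desk tape dispenser, 155 by 56 by 83 mm. Origin: centre of its underside, long along x.
Not all that is in view belongs to the job. What is shaped like the lantern but purple or turquoise is not meant.

How it is judged:
By the outcome, as a careful person would: the job done as asked, in the order asked, and still so for the second after the job is handed in, with the robot touching nothing.
It also fails if it takes over 72 s, if anything falls off the work surface, if the arm or the gripper's body presses on something with over 40 N, if the wrist force passes 120 N, or if a joint passes its speed limit or range.

## Working session

There is one attempt and no reset: what is moved stays moved. The work goes in short steps, each a Python script; the robot and the scene stay as the last script left them, time stands still between calls to the robot, and variables do not carry over. Pictures are saved under pics/ and viewed, at most 10 in all, crops included, and the job is handed in when it is done.

```bash
mkdir -p pics; cat > h.py <<'E'
import numpy as np, cv2, pickle
from bench import bot
from scipy.spatial.transform import Rotation as R
def snap(name):
    st=bot.read_state(); s=bot.snapshot(name)
    if name=="wrist":
        T=np.array(s["tool_from_camera"]); Rt=R.from_quat(st["tcp_rot"]).as_matrix()
        s["rotation"]=Rt@T[:3,:3]; s["xyz"]=np.array(st["tool_pos"])+Rt@T[:3,3]
    s["rotation"]=np.array(s["rotation"]); s["xyz"]=np.array(s["xyz"])
    if s["rotation"].shape!=(3,3): s["rotation"]=R.from_quat(s["rotation"]).as_matrix()
    return s
def ray(s,uv):
    K=np.array(s["intrinsics"]); d=np.array([(uv[0]-K[0,2])/K[0,0],(uv[1]-K[1,2])/K[1,1]]); p=d.copy()
    for _ in range(30): p=d/(1+s["k1"]*(p@p))
    v=s["rotation"]@np.array([p[0],-p[1],-1]); return v/np.linalg.norm(v)
def plane(s,uv,z):
    v=ray(s,uv); return s["xyz"]+v*(z-s["xyz"][2])/v[2]
def proj(s,P):
    c=s["rotation"].T@(np.array(P,float)-s["xyz"]); p=np.array([c[0],-c[1]])/-c[2]; p=p*(1+s["k1"]*(p@p))
    K=np.array(s["intrinsics"]); return np.array([K[0,0]*p[0]+K[0,2],K[1,1]*p[1]+K[1,2]])
def tri(s1,u1,s2,u2):
    a,b=ray(s1,u1),ray(s2,u2); A=np.stack([a,-b],1); t=np.linalg.lstsq(A,s2["xyz"]-s1["xyz"],rcond=None)[0]
    p,q=s1["xyz"]+t[0]*a,s2["xyz"]+t[1]*b; return (p+q)/2,np.linalg.norm(p-q)
def down(th): # tool z down, tool y (closing) at angle th from world x
    y=np.array([np.cos(th),np.sin(th),0]); z=np.array([0,0,-1.]); x=np.cross(y,z)
    return R.from_matrix(np.stack([x,y,z],1)).as_quat()
E
python3 - <<'E'
from h import *
for n in ("scene","side"):
    s=snap(n); pickle.dump(s,open(n+"0.pkl","wb")); cv2.imwrite(f"pics/{n}0.png",s["pixels"]); print(n,s["xyz"],s["rotation"].round(3).tolist(),s["k1"])
st=bot.read_state(); print(bot.nose_length,st["time"],st["tcp_rot"],st["width"])
E
```

```text
scene [1492.67055971 -296.95777368  883.9633865 ] [[0.304, -0.539, 0.786], [0.953, 0.183, -0.243], [-0.013, 0.822, 0.569]] -0.14320801579690864
side [  224.27417908 -1061.86365302  1057.96630253] [[0.959, 0.178, -0.219], [-0.283, 0.609, -0.741], [0.001, 0.773, 0.635]] -0.029422895868515868
14.0 0.1 [ 1.69530509e-01  9.85524542e-01 -8.67206378e-04 -1.77381517e-04] 1.0001266074801978
```

View pics/scene0.png

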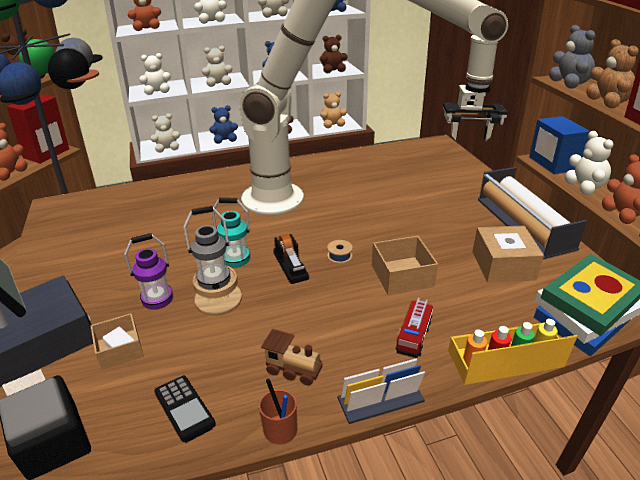

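View pics/side0.png

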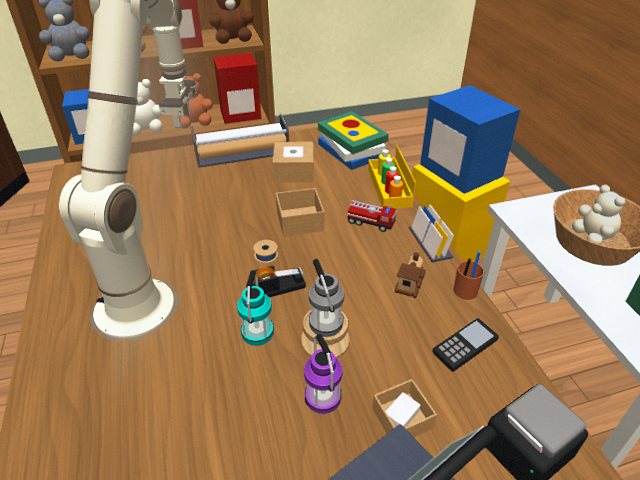

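The scene view shows three lantern shapes: grey on the wooden stand at (210,255) / side (326,305), purple on the counter at (152,278) / (323,380), and turquoise at (233,238) / (256,315). The grey one on the stand is the one to move. The larger open carton is at (404,265) / (300,210), and the small carton with the packet is at (117,340) / (405,408). Next is a close crop to check this choice and measure from.

```bash
python3 - <<'E'
from h import *
a=pickle.load(open("scene0.pkl","rb"));b=pickle.load(open("side0.pkl","rb"))
A=a["pixels"][195:315,160:260];B=b["pixels"][250:370,280:380]
m=np.hstack([cv2.resize(A,None,fx=4,fy=4,interpolation=cv2.INTER_CUBIC),cv2.resize(B,None,fx=4,fy=4,interpolation=cv2.INTER_CUBIC)])
cv2.imwrite("pics/crop1.png",m)
for n,u,v,z in [("carton rim",(404,252),(300,199),78),("small",(117,333),(405,400),55),("stand",(218,303),(326,352),0),("lid",(508,243),(293,152),86),("spool",(340,244),(265,247),32),("purple base",(155,300),(323,402),0),("turq",(234,258),(257,336),0),("tape",(291,262),(278,280),30)]:
    print(n,plane(a,u,z).round()[:2],plane(b,v,z).round()[:2])
E
```

```text
carton rim [523. 244.] [537. 257.]
small [ 573. -505.] [ 578. -503.]
stand [ 478. -258.] [ 461. -290.]
lid [589. 530.] [582. 536.]
spool [373. 116.] [388. 110.]
purple base [ 415. -419.] [ 414. -424.]
turq [ 298. -184.] [ 304. -191.]
tape [407. -40.] [396. -36.]
```

View pics/crop1.png

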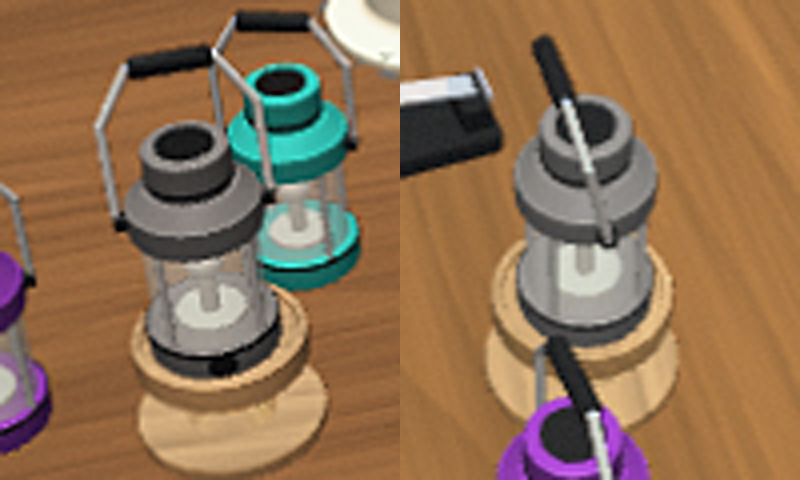

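The crop confirms the grey lantern on the wooden stand with its handle nearly upright. Its grip ends are at about (192,212)–(212.5,209) in the scene view and (316,260)–(322,274.5) in the side view. I'll triangulate those, and take a wrist picture over the carton on the way.

```bash
python3 - <<'E'
from h import *
a=pickle.load(open("scene0.pkl","rb"));b=pickle.load(open("side0.pkl","rb"))
o=-0.4
g1=tri(a,(192+o,212+o),b,(315.7+o,260+o)); g2=tri(a,(212.5+o,208.7+o),b,(321.7+o,274.5+o))
g3=tri(a,(192+o,212+o),b,(321.7+o,274.5+o)); g4=tri(a,(212.5+o,208.7+o),b,(315.7+o,260+o))
print(g1,g2,"| swapped",g3,g4)
print("cap",tri(a,(206.2+o,230.7+o),b,(327.5+o,280.5+o)))
# stand rim (z=75) ellipse centre
print("stand foot",plane(a,(218,298),0),plane(b,(325.5,338),0))
print("loco",plane(a,(293,362),30),plane(b,(410,278),30), "engine",plane(a,(415,325),40),plane(b,(372,214),40))
print(a["intrinsics"])
bot.move_ptp([500,250,470],down(0)) 
s=snap("wrist"); pickle.dump(s,open("w1.pkl","wb")); cv2.imwrite("pics/w1.png",s["pixels"]); print(s["xyz"],bot.read_state()["time"])
E
```

```text
(array([ 449.96112869, -271.04410644,  282.22909218]), np.float64(33.19921300606283)) (array([ 452.20913829, -246.45881555,  254.90124078]), np.float64(34.75319438556019)) | swapped (array([ 450.74196741, -282.6788432 ,  268.59312927]), np.float64(0.532570932378696)) (array([ 450.99636444, -234.17134642,  268.28137578]), np.float64(0.19009423133236572))
cap (array([ 470.9775759 , -258.65984911,  222.65145881]), np.float64(2.4181610786664023))
stand foot [ 458.6449017  -255.49950281    0.        ] [ 472.27182541 -247.23569122    0.        ]
loco [ 757.77058415 -131.45582217   30.        ] [ 755.2639013  -133.36515935   30.        ] engine [748.50880218 168.51846534  40.        ] [751.51171501 162.98461782  40.        ]
[[506.52794629   0.         317.7959659 ]
 [  0.         506.52794629 236.67834666]
 [  0.           0.           1.        ]]
[499.40921713 325.40403864 612.99579228] 2.0167
```

View pics/w1.png

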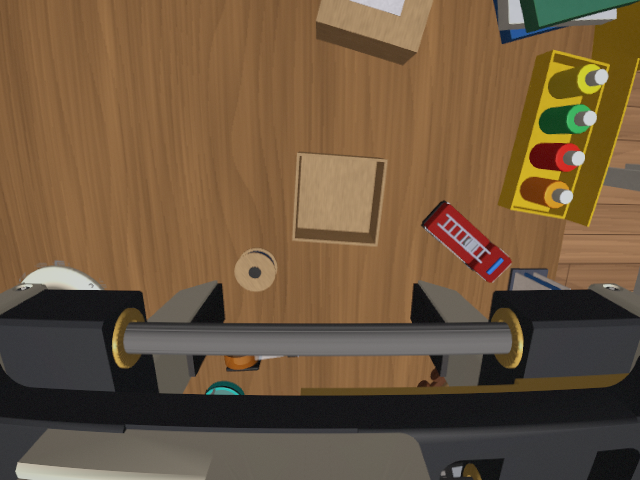

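The swapped pairing gives a grip 48.5 mm long at z 268 with residuals under 1 mm, so that one is right. It is centred at (451,-258.5) and leans about 0.2 rad to -x of the lantern axis at (471,-258.7). The wrist view shows the carton rim corners at (298,152), (386,159), (378,245) and (293,240). I'll compute the carton pose, then grasp the grip and lift.

```bash
python3 - <<'E'
from h import *
s=pickle.load(open("w1.pkl","rb"))
C=np.array([plane(s,u,78)[:2] for u in [(298,152),(386,159),(378,245),(293,240)]])
print(C.round(1).tolist(),C.mean(0),[np.linalg.norm(C[i]-C[i-1]).round(1) for i in range(4)])
for i in range(4): d=C[i]-C[i-1]; print(np.degrees(np.arctan2(d[1],d[0])).round(1),end=" ")
q=down(0)
bot.move_ptp([451,-258.5,350],q)
w=snap("wrist"); pickle.dump(w,open("w2.pkl","wb"))
print(bot.line_to([451,-258.5,261],120,force_limit=5))
bot.move_gripper(0.0); st=bot.read_state(); print(st["width"]*92,st["grasp_force"],st["tool_pos"],st["time"])
if 10<st["width"]*92<18:
    bot.line_to([451,-258.5,325],60); bot.sleep(.3); st=bot.read_state(); print(st["width"]*92,st["contact_force"],st["moment"],st["time"])
for n in("scene","side"):
    x=snap(n); pickle.dump(x,open(n+"2.pkl","wb"))
a=pickle.load(open("scene2.pkl","rb"));b=pickle.load(open("side2.pkl","rb"))
A=a["pixels"][170:320,140:265];B=b["pixels"][200:350,260:385]
cv2.imwrite("pics/lift.png",np.hstack([cv2.resize(i,(375,450),interpolation=cv2.INTER_CUBIC) for i in (A,B)]))
E
```

```text
[[469.9, 312.1], [599.5, 302.8], [594.0, 170.7], [460.6, 178.3]] [531.01052028 241.01268055] [np.float64(134.1), np.float64(130.0), np.float64(132.2), np.float64(133.5)]
86.1 -4.1 -92.4 176.7 False
13.093212093786287 29.997748732566833 [ 450.98945681 -258.48933415  260.9882158 ] 6.0583
13.038145815469932 [ 0.30685895  1.07348929 -3.84114984] [-0.04994128  0.11337965  0.03403912] 7.575
```

View pics/lift.png

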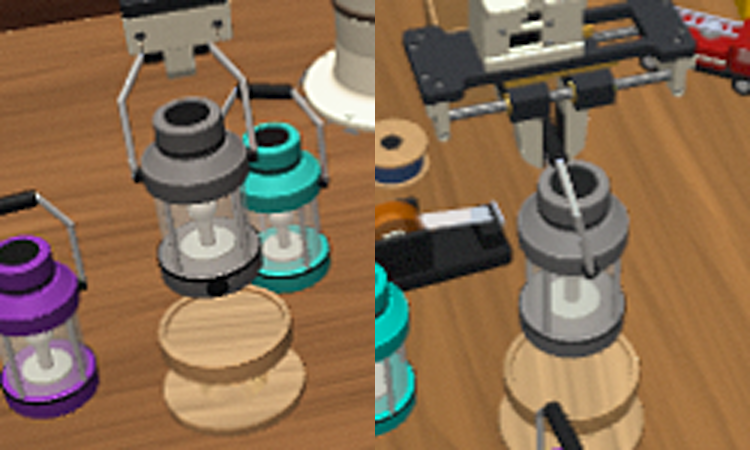

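The lantern hangs freely and nearly upright, clear of the stand. The carton is centred at (531,241), yaw about -4°, and its sides come out at 130–134 mm as they should. Next I'll carry the lantern to bare counter, lower it, release, and push the handle over to -x.

```bash
python3 - <<'E'
from h import *
bot.line_to([550,-100,300],100); bot.sleep(.6)
bot.line_to([550,-100,200],80); bot.sleep(.3)
f0=bot.read_state()["contact_force"]
print(f0,bot.line_to([550,-100,186],12,force_limit=1.5)); st=bot.read_state(); print(st["tool_pos"],st["contact_force"],st["time"])
bot.sleep(.3); print(bot.read_state()["contact_force"])
for n in("scene","side"):
    x=snap(n); pickle.dump(x,open(n+"3.pkl","wb"))
    u=proj(x,[570,-100,100]).astype(int); print(n,u)
    c=x["pixels"][u[1]-75:u[1]+75,u[0]-62:u[0]+63]; cv2.imwrite(f"pics/c_{n}.png",cv2.resize(c,(375,450),interpolation=cv2.INTER_CUBIC))
cv2.imwrite("pics/place.png",np.hstack([cv2.imread("pics/c_scene.png"),cv2.imread("pics/c_side.png")]))
E
```

```text
[-0.54927867  0.24699262 -4.85380363] True
[549.3612606  -99.73782078 191.1067021 ] [-1.56553275  1.63376669  5.74210356] 12.7583
[-1.38151183  1.15291892  7.34929012]
scene [283 282]
side [344 264]
```

View pics/place.png

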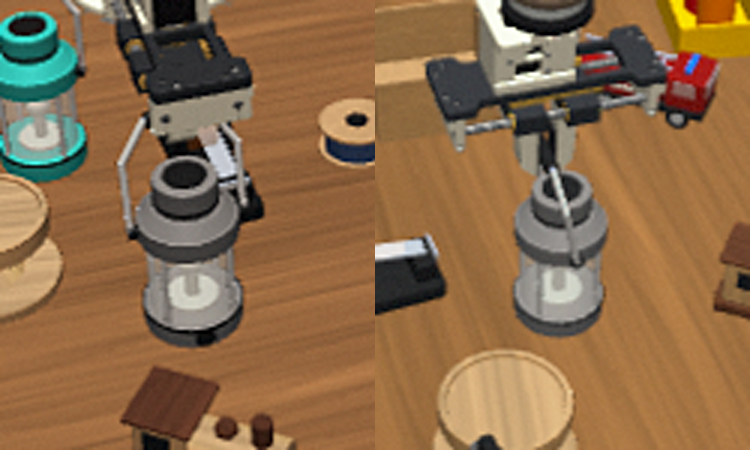

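The lantern stands upright on bare counter, pressed with about 7 N. Now I release it and push the handle over towards the robot.

```bash
python3 - <<'E'
from h import *
bot.line_to([549.4,-99.8,192],20)
bot.move_gripper(1.0)
bot.line_to([549.4,-99.8,265],120)
bot.move_gripper(0.0)
bot.line_to([600,-99.8,265],150)
print(bot.line_to([600,-99.8,196],100,force_limit=4))
print(bot.line_to([555,-99.8,190],60,force_limit=4), bot.line_to([510,-99.8,173],60,force_limit=4))
bot.sleep(.6); st=bot.read_state(); print(st["tool_pos"],st["contact_force"],st["time"])
bot.line_to([510,-99.8,300],150)
bot.line_to([570,-180,420],200)
for n in("scene","side"):
    x=snap(n); pickle.dump(x,open(n+"4.pkl","wb"))
    u=proj(x,[570,-100,70]).astype(int); print(n,u)
    c=x["pixels"][u[1]-60:u[1]+60,u[0]-50:u[0]+50]; cv2.imwrite(f"pics/c_{n}.png",cv2.resize(c,(375,450),interpolation=cv2.INTER_CUBIC))
cv2.imwrite("pics/fold.png",np.hstack([cv2.imread("pics/c_scene.png"),cv2.imread("pics/c_side.png")]))
w=snap("wrist"); pickle.dump(w,open("w4.pkl","wb")); cv2.imwrite("pics/w4.png",w["pixels"]); print(proj(w,[570,-100,150]))
E
```

```text
False
False False
[510.02141588 -99.79434502 173.00744009] [-0.49119061 -0.06972358  0.37399057] 20.725
scene [284 292]
side [344 272]
[319.65383478 138.47401113]
```

View pics/fold.png

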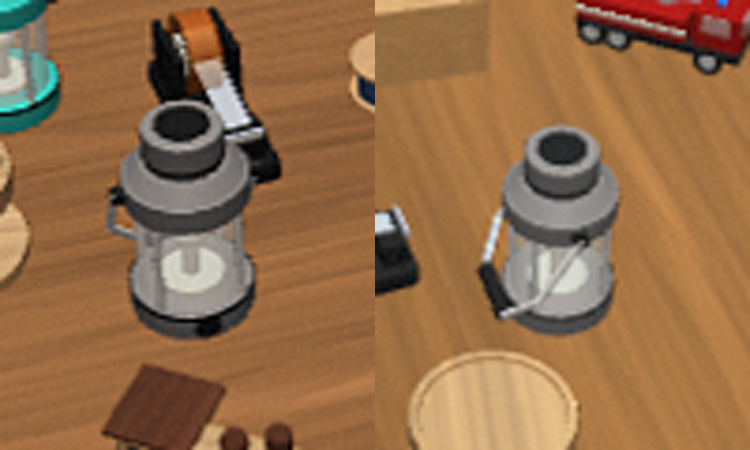

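The lantern stands on the counter with the handle over on the robot side: grip at about side px (326,289), cap at side (345,251) / scene (282.5,265). I'll measure how far the handle has folded.

```bash
python3 - <<'E'
from h import *
a=pickle.load(open("scene4.pkl","rb"));b=pickle.load(open("side4.pkl","rb"))
p,r=tri(a,(282.2,264.6),b,(345,251)); print("cap",p,r,plane(a,(282.2,264.6),150),plane(b,(345,251),150))
for yy in (p[1]-2,p[1],p[1]+2):
    v=ray(b,(326,289)); t=(yy-b["xyz"][1])/v[1]; g=b["xyz"]+v*t
    d=g-p; print("grip",g,"angle",np.arctan2(-d[0],g[2]-102),np.hypot(d[0],g[2]-102))
print("expected px at 2.6/2.3:",[proj(b,[p[0]-95*np.sin(t),p[1],102+95*np.cos(t)]).round(1) for t in (2.6,2.45,2.3,2.1)])
E
```

```text
cap [ 568.19277397 -100.82101358  152.75809821] 2.8739011972697943 [563.08320844 -98.81958425 150.        ] [569.38954271 -99.85949988 150.        ]
grip [ 516.71634335 -102.82101358   24.78782006] angle 2.5535753097109435 92.79840322295101
grip [ 517.32620605 -100.82101358   22.6332162 ] angle 2.5716377059551263 94.26820302852207
grip [517.93606874 -98.82101358  20.47861235] angle 2.5891399961139894 95.76780807898375
expected px at 2.6/2.3: [array([326.6, 289.4]), array([322.6, 288.1]), array([319.1, 286.4]), array([315.1, 283.3])]
```

View pics/w4.png

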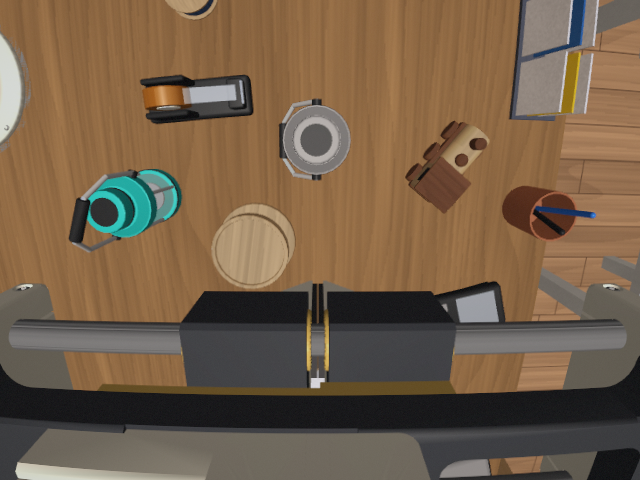

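The handle measures 2.57 ± 0.02 rad and matches the pixel expected for 2.60, so it is fully folded. The wrist view shows the cap at (315,139), the pivots along world y, and the folded handle on the -x side. Now I grasp the cap and move it to the carton, with the axis shifted 7 mm in +x to make up for the handle.

```bash
python3 - <<'E'
from h import *
w=pickle.load(open("w4.pkl","rb")); c=plane(w,(315.3,139.3),150); print(c)
x,y=(c[0]+568.5)/2,(c[1]-100.3)/2
q=down(0); q2=down(np.radians(-4))
bot.move_gripper(1.0)
bot.line_to([x,y,230],180)
print(bot.line_to([x,y,138],80,force_limit=4))
bot.move_gripper(0.0); st=bot.read_state(); print(st["width"]*92,st["grasp_force"],st["tool_pos"],st["time"])
assert 48<st["width"]*92<58
z0=st["tool_pos"][2]
bot.line_to([x,y,265],80); bot.sleep(.2); print(bot.read_state()["contact_force"])
bot.line_to([538,240.5,265],130,attitude=q2); bot.sleep(.3)
for n in("scene","side"):
    s=snap(n); pickle.dump(s,open(n+"5.pkl","wb"))
    u=proj(s,[538,240,120]).astype(int)
    k=s["pixels"][u[1]-70:u[1]+70,u[0]-58:u[0]+59]; cv2.imwrite(f"pics/c_{n}.png",cv2.resize(k,(375,450),interpolation=cv2.INTER_CUBIC))
cv2.imwrite("pics/over.png",np.hstack([cv2.imread("pics/c_scene.png"),cv2.imread("pics/c_side.png")]))
st=bot.read_state(); print(st["tool_pos"],st["time"],z0)
E
```

```text
[ 565.12181505 -100.90545628  150.        ]
False
53.54951879731765 30.000293254852295 [ 566.61068893 -100.58688272  137.99238555] 27.55
[ 0.50441044 -0.30819228 -4.1518499 ]
[538.00835492 240.47993758 265.0223442 ] 32.675 137.9923855546632
```

View pics/over.png

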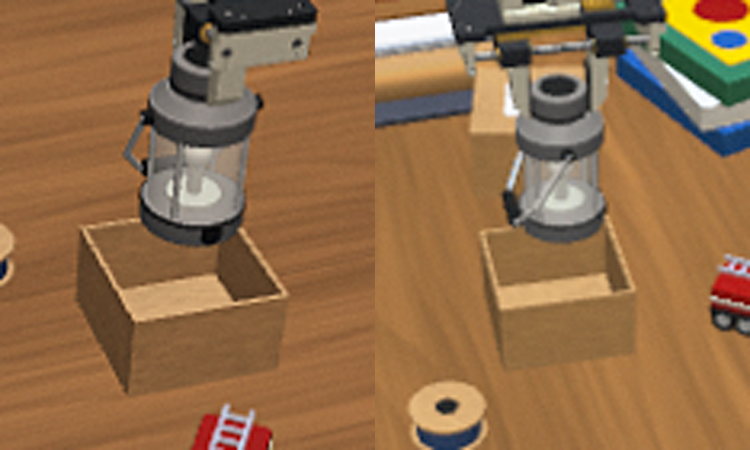

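The lantern is held upright over the carton with the handle still folded. The opposite rim corners are at crop (80,228)–(288,295) in the scene half and (482,232)–(633,288) in the side half. I'll cross-check the carton centre from those, then lower.

```bash
python3 - <<'E'
from h import *
E=[]
for n,k in (("scene",[(80,228),(288,295)]),("side",[(482-375,232),(633-375,288)])):
    s=pickle.load(open(n+"5.pkl","rb")); u=proj(s,[538,240,120]).astype(int)
    P=[plane(s,np.array(c)/3.205+[u[0]-58,u[1]-70],78) for c in k]; m=(P[0]+P[1])/2; E.append(m[:2]); print(n,m,np.linalg.norm(P[0]-P[1]))
m=np.mean(E,0); print(m)
if np.abs(m-[531,241]).max()<5:
    c=(m+[531,241])/2+[7,-.5]; print("go",c)
    bot.line_to([*c,265],60); bot.line_to([*c,225],80)
    bot.sleep(.2)
    hit=bot.line_to([*c,152],50,force_limit=4); print(hit,bot.read_state()["tool_pos"])
    if not hit:
        print(bot.line_to([*c,140],10,force_limit=2)); 
    st=bot.read_state(); print(st["tool_pos"],st["contact_force"],st["moment"],st["time"])
E
```

```text
scene [529.29123752 242.6298068   78.        ] 187.90353208240148
side [530.75590084 242.23969306  78.        ] 180.9668244001464
[530.02356918 242.43474993]
go [537.51178459 241.21737496]
False [537.78674096 241.32626559 152.40493885]
True
[537.34275344 241.07285047 143.80890682] [-0.94384045 -1.19021455  6.15504355] [-0.19244851  0.07040306 -0.02360258] 36.1917
```

Contact came at 143.8, against the 144 expected for the carton bottom. I'll release, retreat and check.

```bash
python3 - <<'E'
from h import *
p=bot.read_state()["tool_pos"]
bot.move_gripper(1.0)
bot.line_to([p[0],p[1],300],120)
bot.line_to([480,160,420],200)
for n in("scene","side"):
    s=snap(n); u=proj(s,[538,240,80]).astype(int)
    k=s["pixels"][u[1]-70:u[1]+70,u[0]-58:u[0]+59]; cv2.imwrite(f"pics/c_{n}.png",cv2.resize(k,(375,450),interpolation=cv2.INTER_CUBIC))
cv2.imwrite("pics/end.png",np.hstack([cv2.imread("pics/c_scene.png"),cv2.imread("pics/c_side.png")]))
print(bot.read_state()["time"])
E
```

```text
39.4833
```

View pics/end.png

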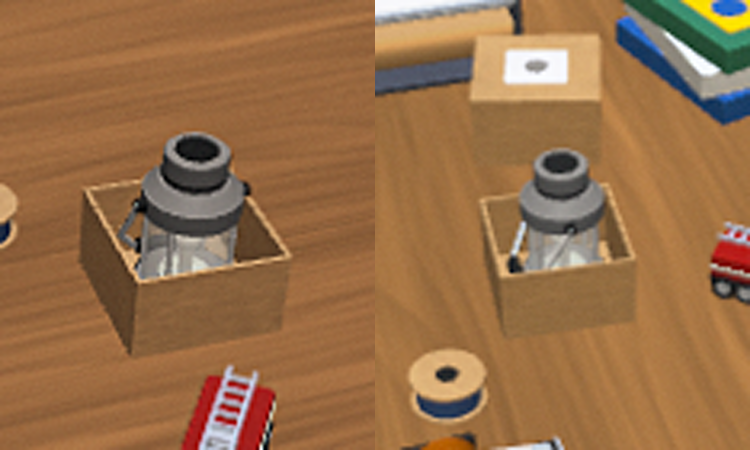

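The lantern stands upright inside the carton, with its cap at crop (196,150) / (561,163), the handle folded and the robot clear.

```bash
python3 -c "
from bench import bot
print(bot.finish_job())"
```

```text
the job is handed in; nothing more can be done
None
```

The job is handed in: the lantern's handle was folded on the counter, and the lantern now stands upright on the larger carton's bottom with the handle still folded; robot time was about 39.5 s of the 72 s allowed, and no verdict came back.

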